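# Empty the pastel ends into the step-on bin

### The arm

A 6-joint arm with a two-finger parallel gripper is mounted at the origin on a cart in front of the work surface, level with it; the furniture and walls round the work are solid. World frame = base frame: x ahead of the robot, y to its left, z up, the work surface at z = 0. Lengths are in m, angles in rad, forces in N, time in s.
With the tool pointing down it reaches from about 0.25 to 0.725 m from the base axis. Payload 9.7 kg.
Tool frame: the origin (TCP) lies on the centre line of the jaws, within the pads' length; the fingertips stand 22 mm ahead of it and the grasp point (between the pads) lies 3 mm ahead of it; z points along the fingers, y is the line along which they close (so a half turn about z gives the same grasp; the last joint's range is limited). The gripper opens to 85 mm and grips with 20 to 120 N. Pads are 22 mm wide; open, the fingers measure 114 mm over their backs; the gripper's body (76 mm by 85 mm) begins 54 mm behind the grasp point. The pads swing forward as they close: fully open they stand 13 mm farther back than shut.
Start: joints at [-1.246, 0.087, 0.176, 1.66, 0, 1.571], TCP at [0.176, -0.521, 0.226] pointing down, gripper open.
Joint ranges: [-3.13, 3.13], [-0.85, 1.81], [-1.15, 1.24], [-2.2, 2.28], [-1.44, 1.52], [-3.14, 3.14]. Speed limits (rad/s): [2.22, 2.22, 2.57, 3.14, 3.14, 3.14].

### API

Orientations are given as [roll, pitch, yaw] about the fixed x, y, z axes, in that order (R = Rz(yaw) Ry(pitch) Rx(roll)).
In Python, from bench import robot, hand, solve_ik, monitor, viewer gives the robot as it stands. Calls block until the motion is done:
- robot.reach(position, orientation): joint-space move of the TCP to a pose.
- robot.servo_line(position, rot=None, v=0.15): straight line of the TCP; rot=None keeps the orientation; v is the mean speed in m/s.
- robot.goto_joints(angles): joint-space move.
- hand.ungrasp() and hand.gripper_close(effort=None): open the fingers fully, or close them until they stop; effort is the grip in N (None keeps the last).
- robot.wait(seconds).
- solve_ik(position, orientation): joint angles nearest the present ones, or None.
- monitor.state(): the state.
- viewer.grab_frame(name): name is "scene" or "top" or "wrist"; returns a dict with "color" (480x640x3 uint8, red, green, blue), "fx", "fy", "cx", "cy" (pixels), "dist_coeffs" ([k1, k2, p1, p2, k3] as OpenCV has them; the pictures are not rectified), "xyz" and "attitude" of the camera in the world. Camera axes: x right, y down, z forward; pixel columns grow to the right and rows downward; lengths in m; the calibration is good to about 2 mm. A picture is of the moment at which its call begins. There is no depth.
A pose or a line that the arm cannot do raises robot.MotionError and nothing moves.
- robot.job_done(): hands the job in; it is judged then, once.
The state is a dict: "clock": time; "qpos": joint angles; "joint_velocities": joint speeds; "joint_torque": joint torques, N m; "tool_pos": TCP position; "tcp_rot": TCP orientation; "force": force on the tool from outside, world axes, zero at the start; "moment": the same for the moment, N m; "opening": finger opening in m; "gripper_force": force on a finger pad.
Only numpy, scipy, OpenCV 4.12 (cv2) and the standard library are available. Lean on these libraries where they do the work, as an engineer would, in place of code of your own. Each camera call takes 0.05 s, during which the arm holds its last target. There are 200 camera calls.

### The job

Tip all five worn-out pastel ends from the aluminium cup into the red step-on bin: press the bin's pedal right down to its stop with the gripper so that the lid swings up and stays open, pour the ends in, stand the cup upright back on its cork coaster, and push the lid shut again. Do not knock over or shift the other things on the table.

Things in the scene. Friction and masses are not known exactly. Their poses are not given: they have to be found in the camera images.
- step_bin: small red bench bin with a step pedal, round, 142 mm across, stands firmly on the table and does not move. Origin: centre of its underside; z up; the pedal sticks out of its front along its own -x, the lid's hinge and the black spine are at its back (+x). Walls 3 mm thick, inner radius 66 mm, inner floor 40 mm above the table, rim 162 mm above the table
- bin_mouth (a point): centre of the bin's mouth, at the height of its rim (162 mm)
- pedal_turn (a joint): turn of the pedal in rad: 0 up (its spring and the lid's weight keep it up), 0.2 down at its stop. Its pivot lies across the bin, 30 mm in front of the bin's centre and 34 mm above the table. A rod ties it to the lid at all times: the lid turns 9 times as far. It takes about 6 N at the tread to start, less as the lid rises
- pedal: the steel pedal with its black rubber tread. Origin: on its pivot; the tread lies along its -x
- tread (a point): middle of the top face of the pedal's black rubber tread, 85 mm out from the pivot: 115 mm in front of the bin's centre and, with the pedal up, 39 mm above the table. The tread is 42 mm (along the bin's x) by 56 mm by 10 mm; it travels about 17 mm down and tilts with the pedal
- step_bin_lid (a joint): turn of the lid in rad: 0 shut, 1.8 fully open. Past about 1.6 it leans back beyond upright and stays open by its own weight, with the pedal down; short of that it falls shut. Pushed forward past upright it falls shut and lifts the pedal. The hinge runs along the bin's y, 78 mm behind the bin's centre, 166 mm above the table; the lid is a steel disc 147 mm across and up to 16 mm thick
- lid_edge (a point): middle of the lid's front edge, 151 mm from the hinge: at the front when the lid is shut, the lid's highest point (about 0.31 m above the table) when it is open
- cup: aluminium cup that holds the pastel ends, open at the top, 68 mm tall, 49 mm across at the foot and 69 mm at the rim (72 mm over the rolled lip), walls 3 mm. Origin: centre of its underside; z along its axis to the mouth
- coaster: square cork coaster fixed to the table, 92 mm by 92 mm, 5 mm thick, on which the cup stands. Origin: centre of its underside
- stub0: worn red oil-pastel end in a scrap of paper sleeve, round-ended stub 15 mm thick and 26 mm long; origin at its middle, z along its length. Starts in the cup
- stub1: worn blue oil-pastel end in a scrap of paper sleeve, round-ended stub 15 mm thick and 30 mm long; origin at its middle, z along its length. Starts in the cup
- stub2: worn yellow oil-pastel end in a scrap of paper sleeve, round-ended stub 15 mm thick and 24 mm long; origin at its middle, z along its length. Starts in the cup
- stub3: worn green oil-pastel end in a scrap of paper sleeve, round-ended stub 15 mm thick and 28 mm long; origin at its middle, z along its length. Starts in the cup
- stub4: worn orange oil-pastel end in a scrap of paper sleeve, round-ended stub 15 mm thick and 25 mm long; origin at its middle, z along its length. Starts in the cup
- tin: paint-splashed red and white food tin, 75 mm wide, 110 mm tall, half a kilo; bystander. Origin: centre of its underside, z up
- paint_tube: red paint tube standing on its cap, 41 mm wide, 202 mm tall; bystander. Origin: centre of its underside, z up
- ink_bottle: small dark ink bottle with a white cap, 38 mm wide, 138 mm tall; bystander. Origin: centre of its underside, z up
- spray_bottle: white spray bottle with a green trigger head, 61 mm by 127 mm (long side along its y), 242 mm tall; bystander. Origin: centre of its underside, z up
- red_ink_tin: small red ink tin with a metal lid, 54 mm wide, 32 mm tall; bystander. Origin: centre of its underside, z up
- baren: wooden baren (a disc with a knob on top), 68 mm wide, 44 mm tall; bystander. Origin: centre of its underside, z up
Things that resemble listed ones, but are neither listed nor needed, are in the scene too. What is meant by the cup is not black, blue or green, and is the smaller of those in its own colour.

How it is judged:
On the way, in this order (a step that is already met when the one before it is completed fails the run):
1. the gripper presses the tread and the pedal is down at its stop (joint over 0.185 of 0.2 rad) (value of joint pedal_turn above 0.185 rad and contact force between any of the fingers, the arm and pedal above 0.3 N), for 0.1 s.
2. all five pastel ends lie in the bin while its lid stands open (joint over 1.5 rad) (z of stub0 in the frame of step_bin between 0.03 and 0.14 m and horizontal distance between each of stub0, stub1, stub2, stub3, stub4 and step_bin below 0.068 m and z of stub1 in the frame of step_bin between 0.03 and 0.14 m and z of stub2 in the frame of step_bin between 0.03 and 0.14 m and z of stub3 in the frame of step_bin between 0.03 and 0.14 m and z of stub4 in the frame of step_bin between 0.03 and 0.14 m and value of joint step_bin_lid above 1.5 rad), for 0.2 s.
At the end, for the whole second after the job is handed in: all five pastel ends are in the bin (below its rim, within its wall); the lid is shut (joint under 0.06 rad); the cup stands upright (within 0.1 rad) and still on the cork coaster, its centre within 22 mm of the coaster's (z of stub0 in the frame of step_bin between 0.03 and 0.14 m and horizontal distance between each of stub0, stub1, stub2, stub3, stub4 and step_bin below 0.068 m and z of stub1 in the frame of step_bin between 0.03 and 0.14 m and z of stub2 in the frame of step_bin between 0.03 and 0.14 m and z of stub3 in the frame of step_bin between 0.03 and 0.14 m and z of stub4 in the frame of step_bin between 0.03 and 0.14 m and value of joint step_bin_lid below 0.06 rad and horizontal distance between cup and coaster below 0.022 m and angle between cup's own z axis and vertical below 0.1 rad and z of cup in the frame of coaster between 0.001 and 0.009 m and linear speed of cup below 0.03 m/s); the robot touches nothing.
It fails at once if the tin is shifted by more than 30 mm or tipped by more than 0.4 rad (distance of tin from where it was at the start of the episode above 0.03 m or angle between tin's own z axis and vertical above 0.4 rad).
It also fails if it takes over 72 s, if anything falls off the work surface, if the arm or the gripper's body presses on something with over 40 N, if the wrist force passes 120 N, or if a joint passes its speed limit or range.

## Working session

There is one attempt and no reset: what is moved stays moved. The work goes in short steps, each a Python script; the robot and the scene stay as the last script left them, time stands still between calls to the robot, and variables do not carry over. Pictures are saved under pics/ and viewed, at most 10 in all, crops included, and the job is handed in when it is done.

```bash
mkdir -p pics; ls; python3 - <<'E'
from bench import robot, hand, solve_ik, monitor, viewer
import cv2
for n in("scene","top"):
    f=viewer.grab_frame(n); cv2.imwrite(f"pics/{n}0.png",f["color"][:,:,::-1])
    print({k:v for k,v in f.items() if k!="color"})
print(monitor.state())
E
```

```text
pics
{'fx': 459.0365317425649, 'fy': 459.0365317425649, 'cx': 319.62081823477286, 'cy': 251.08872576858712, 'dist_coeffs': array([-0.04658051,  0.        ,  0.        ,  0.        ,  0.        ]), 'xyz': array([-0.00837245,  0.84990212,  0.60839643]), 'attitude': array([-2.03199983, -0.02202998, -2.48312914])}
{'fx': 482.16421370041655, 'fy': 482.16421370041655, 'cx': 320.7535712639848, 'cy': 235.12430991764154, 'dist_coeffs': array([0.01153444, 0.        , 0.        , 0.        , 0.        ]), 'xyz': array([0.39818727, 0.07519863, 1.25984229]), 'attitude': array([-3.00222588, -0.0078679 , -1.57840696])}
{'clock': 0.1, 'qpos': array([-1.24596386e+00,  8.73695415e-02,  1.75199769e-01,  1.65985917e+00,
       -1.04572929e-05,  1.57078704e+00]), 'joint_velocities': array([ 0.00077295, -0.00083311,  0.00132415, -0.00029299, -0.00011179,
       -0.00100987]), 'joint_torque': array([ 8.21184699e-05, -5.21563697e+01,  4.65653479e+01,  1.61310862e-02,
        9.39178130e-05,  1.35433339e-05]), 'tool_pos': array([ 0.17545159, -0.52100653,  0.22556656]), 'tcp_rot': array([-3.14036004e+00,  1.04458413e-05,  3.24841765e-01]), 'force': array([ 0.5648456 ,  0.35079082, -0.37481204]), 'moment': array([0.03396517, 0.02463916, 0.00268443]), 'gripper_force': 0.0, 'opening': 0.08533418693182722}
```

View pics/scene0.png

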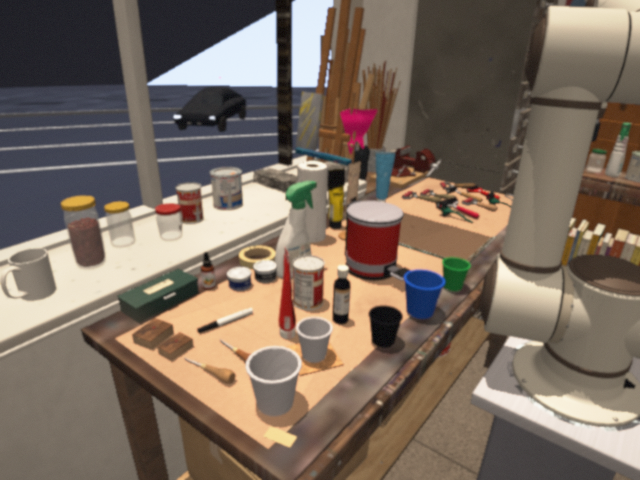

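View pics/top0.png

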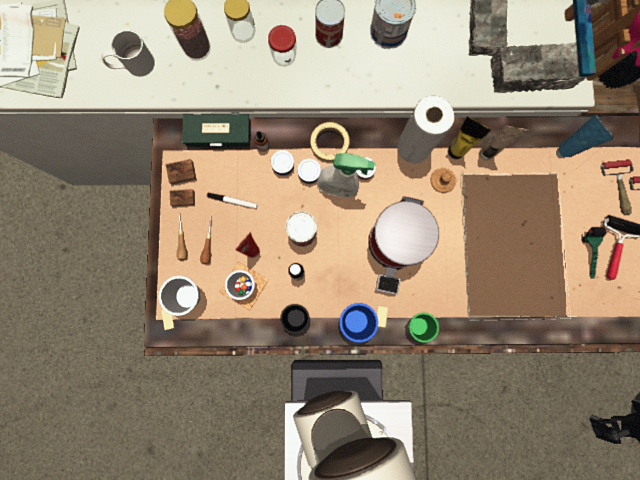

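The cup could be any of these (top view): the large grey cup (180,295), the small aluminium cup on cork with coloured ends in it (240,286), the black (294,319), the blue (358,322) or the green (424,327). Going by the description, it is the small grey one at (240,286). I'll check that in a crop alongside the bin.

```bash
python3 - <<'E'
import cv2,numpy as np
im=cv2.imread("pics/top0.png")
a=cv2.resize(im[246:326,200:280],(480,480),interpolation=cv2.INTER_CUBIC)
b=cv2.resize(im[190:300,350:450],None,fx=3.2,fy=4.3636,interpolation=cv2.INTER_CUBIC)[:480]
cv2.imwrite("pics/crop1.png",np.hstack([a,b]))
E
cat > h.py <<'E'
import numpy as np, cv2
from scipy.spatial.transform import Rotation as Ro
from bench import robot, hand, solve_ik, monitor, viewer
def ray(f,uv):
    K=np.array([[f["fx"],0,f["cx"]],[0,f["fy"],f["cy"]],[0,0,1]])
    p=cv2.undistortPoints(np.array([[uv]],float),K,f["dist_coeffs"])[0,0]
    return f["xyz"],Ro.from_euler("xyz",f["attitude"]).apply([p[0],p[1],1])
def at_z(f,uv,z):
    o,d=ray(f,uv); return o+d*(z-o[2])/d[2]
def proj(f,P):
    R=Ro.from_euler("xyz",f["attitude"]).as_matrix()
    K=np.array([[f["fx"],0,f["cx"]],[0,f["fy"],f["cy"]],[0,0,1]])
    return cv2.projectPoints(np.atleast_2d(P).astype(float),cv2.Rodrigues(R.T)[0],-R.T@f["xyz"],K,f["dist_coeffs"])[0][:,0]
E
python3 - <<'E'
from h import *
f=viewer.grab_frame("top")
for n,uv,z in[("cuprim",(240,286),.073),("tread",(388,284),.039),("lid",(407,233),.178),("tin",(301,228),.11),("ink",(296,270),.138),("tubebase",(248,245),.1),("grey",(180,296),.09),("black",(294,319),.07),("blue",(358,322),.09),("green",(424,327),.07),("spine",(412,203),.16),("tubetip?",(246,234),.202),("spray",(352,163),.23),("baren",(443,180),.04),("towel",(432,112),.25),("coaster l",(222,291),.005),("coaster t",(238,268),.005),("coaster r",(268,284),.005),("coaster b",(247,307),.005)]: print(n,at_z(f,uv,z).round(3))
E
```

```text
cuprim [0.44  0.263 0.073]
tread [ 0.444 -0.104  0.039]
lid [ 0.553 -0.13   0.178]
tin [0.577 0.112 0.11 ]
ink [0.474 0.123 0.138]
tubebase [0.538 0.241 0.1  ]
grey [0.417 0.404 0.09 ]
black [0.36  0.131 0.07 ]
blue [ 0.352 -0.023  0.09 ]
green [ 0.338 -0.184  0.07 ]
spine [ 0.627 -0.148  0.16 ]
tubetip? [0.55  0.231 0.202]
spray [ 0.703 -0.004  0.23 ]
baren [ 0.712 -0.255  0.04 ]
towel [ 0.811 -0.18   0.25 ]
coaster l [0.43  0.32  0.005]
coaster t [0.489 0.28  0.005]
coaster r [0.447 0.202 0.005]
coaster b [0.389 0.255 0.005]
```

View pics/crop1.png

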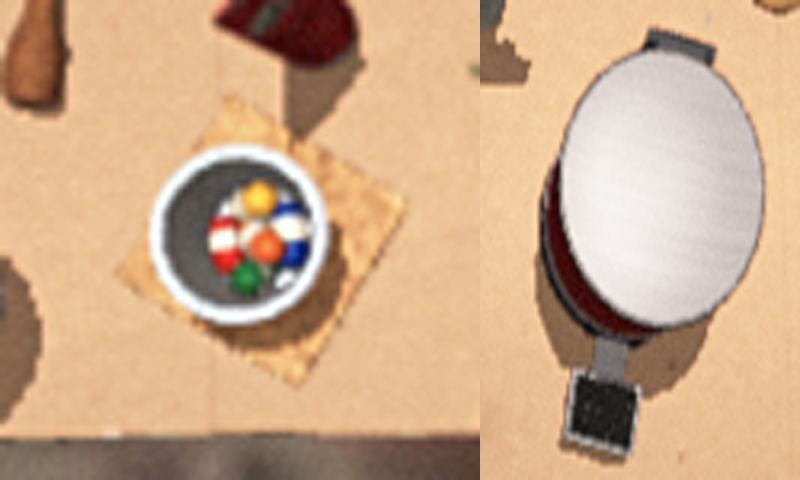

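The crop confirms it: the small aluminium cup stands on the cork coaster and holds five ends. Its rim centre is at about (239.5,284.8), the lid centre at (406.6,233) and the tread at (388,284.6). Next I'll set the geometry and check that all the planned poses are reachable.

```bash
cat >> h.py <<'E'
f0=dict(fx=482.16421370041655,fy=482.16421370041655,cx=320.7535712639848,cy=235.12430991764154,dist_coeffs=np.array([0.01153444,0,0,0,0]),xyz=np.array([0.39818727,0.07519863,1.25984229]),attitude=np.array([-3.00222588,-0.0078679,-1.57840696]))
CUP=at_z(f0,(239.5,284.8),.073)[:2]; COA=at_z(f0,(243.7,285.6),.005)[:2]
BIN=at_z(f0,(406.4,232.8),.172)[:2]; TR=at_z(f0,(387.8,284.4),.039)[:2]
BY=np.arctan2(*(BIN-TR)[::-1])
def binp(x,y,z): return np.r_[BIN+Ro.from_euler("z",BY).apply([x,y,0])[:2],z]
def down(az,tilt):   # tool direction: azimuth az, tilt forward from straight down; y horizontal
    d=np.array([np.sin(tilt)*np.cos(az),np.sin(tilt)*np.sin(az),-np.cos(tilt)])
    y=np.array([-np.sin(az),np.cos(az),0]); return Ro.from_matrix(np.c_[np.cross(y,d),y,d])
def flip(R): return R*Ro.from_euler("z",np.pi)
E_=lambda R:R.as_euler("xyz")
HG=.050; BETA=np.radians(40); ADV=.003   # grasp height, tool dip, extra advance
# rim centre in the tool frame for the grasp
G=down(0,np.pi/2-BETA)
RIM_T=G.inv().apply([0,0,.073-HG])+[0,0,.003-ADV+0]
def tcp_for_rim(P,R): return P-R.apply(RIM_T)
def grasp_tcp(az,xy,h=HG): R=down(az,np.pi/2-BETA); return np.r_[xy,h]-R.apply([0,0,.003-ADV]),R
E
python3 - <<'E'
from h import *
print(CUP,COA,BIN,TR,BY,np.linalg.norm(BIN-TR))
def t(n,p,R):
    for k,r in(("",R),("flip",flip(R))):
        q=solve_ik(p,E_(r)); print(n,k,None if q is None else np.round(q,2))
R=down(.15,.17); t("press",binp(-.122,0,.039)-R.apply([0,0,.022]),R)
for az in(0,.2):
    p,R=grasp_tcp(az,CUP); t(f"grasp{az}",p,R); t("pre",p-R.apply([0,0,.08]),R); t("lift",p+[0,0,.23],R)
for dip in(40,0):
  for g in(0,90,165,-90,-165):
    L=down(BY,np.pi/2-np.radians(dip)); R=L*Ro.from_euler("z",g,degrees=True)
    p=tcp_for_rim(binp(-.0,0,.24),R); t(f"pour{dip},{g} {p.round(3)}",p,R)
for tl in(0,.3): t("lid",binp(.15,0,.29),down(BY,tl))
E
```

```text
[0.44320547 0.26427109] [0.44364233 0.2642317 ] [ 0.55480529 -0.13003188] [ 0.44275117 -0.10389006] -0.22919687958964638 0.1150631171411698
press  [-0.28 -0.34 -0.54  1.22  0.07 -0.42]
press flip [-0.28 -0.34 -0.54  1.22  0.07  2.72]
grasp0  [ 0.87 -0.61 -0.98  0.55 -0.63  0.66]
grasp0 flip [ 0.87 -0.61 -0.98  0.55 -0.63 -2.49]
pre  [ 1.03 -0.74 -0.92  0.83 -0.72  0.82]
pre flip [ 1.03 -0.74 -0.92  0.83 -0.72 -2.33]
lift  [ 0.87 -0.65 -0.55  1.02 -0.63  0.66]
lift flip [ 0.87 -0.65 -0.55  1.02 -0.63 -2.49]
grasp0.2  [ 0.77 -0.77 -1.08  0.48 -0.43  0.39]
grasp0.2 flip [ 0.77 -0.77 -1.08  0.48 -0.43 -2.75]
pre  None
pre flip None
lift  [ 0.77 -0.78 -0.64  0.93 -0.43  0.39]
lift flip [ 0.77 -0.78 -0.64  0.93 -0.43 -2.75]
pour40,0 [ 0.555 -0.13   0.217]  [-0.23 -0.74 -0.76  0.68  0.   -0.  ]
pour40,0 [ 0.555 -0.13   0.217] flip [-0.23 -0.74 -0.76  0.68  0.    3.14]
pour40,90 [ 0.57  -0.115  0.23 ]  [-0.18 -0.7  -0.71  0.68 -0.04  1.6 ]
pour40,90 [ 0.57  -0.115  0.23 ] flip [-0.18 -0.7  -0.71  0.68 -0.04 -1.54]
pour40,165 [ 0.578 -0.131  0.244]  [-0.22 -0.67 -0.67  0.69 -0.01  2.89]
pour4
[... 392 characters left out ...]
.133  0.222]  None
pour0,0 [ 0.569 -0.133  0.222] flip None
pour0,90 [ 0.573 -0.116  0.24 ]  None
pour0,90 [ 0.573 -0.116  0.24 ] flip None
pour0,165 [ 0.57  -0.129  0.257]  None
pour0,165 [ 0.57  -0.129  0.257] flip None
pour0,-90 [ 0.565 -0.151  0.24 ]  None
pour0,-90 [ 0.565 -0.151  0.24 ] flip None
pour0,-165 [ 0.568 -0.138  0.257]  None
pour0,-165 [ 0.568 -0.138  0.257] flip None
lid  [-0.23  0.65  1.03  1.96  0.   -0.  ]
lid flip [-0.23  0.65  1.03  1.96  0.    3.14]
lid  [-0.23  0.21  0.41  1.46  0.   -0.  ]
lid flip [-0.23  0.21  0.41  1.46  0.    3.14]<stdin>:12: UserWarning: Gimbal lock detected. Setting third angle to zero since it is not possible to uniquely determine all angles.
```

```bash
python3 - <<'E'
from h import *
import warnings; warnings.simplefilter("ignore")
D=np.radians
print("grasp: az, beta list ok (grasp,pre,lift)")
for az in range(-80,21,20):
    o=[]
    for b in(10,20,30,40):
        R=down(D(az),np.pi/2-D(b)); p=np.r_[CUP,.05]
        if all(solve_ik(x,E_(R)) is not None for x in(p,p-R.apply([0,0,.08]),p+[0,0,.2])): o.append(b)
    print(az,o)
print("pour: az, dips ok over gamma; grasp pt z .26")
for az in(-80,-60,-40,-13,10,30,50,70,90):
    o=[]
    for dip in(-20,-10,0,10,20,30):
        L=down(D(az),np.pi/2-D(dip)); ok=[solve_ik(binp(0,0,.26),E_(L*Ro.from_euler("z",g,degrees=True))) is not None for g in(0,60,120,150,180,-60,-120,-150)]
        o.append((dip,sum(ok)))
    print(az,o)
E
```

```text
grasp: az, beta list ok (grasp,pre,lift)
-80 [40]
-60 [20, 30, 40]
-40 [10, 20, 30, 40]
-20 [10, 20, 30, 40]
0 [30, 40]
20 []
pour: az, dips ok over gamma; grasp pt z .26
-80 [(-20, 0), (-10, 0), (0, 0), (10, 8), (20, 8), (30, 8)]
-60 [(-20, 0), (-10, 8), (0, 8), (10, 8), (20, 8), (30, 8)]
-40 [(-20, 0), (-10, 0), (0, 0), (10, 8), (20, 8), (30, 8)]
-13 [(-20, 0), (-10, 0), (0, 0), (10, 0), (20, 0), (30, 0)]
10 [(-20, 0), (-10, 0), (0, 0), (10, 0), (20, 8), (30, 8)]
30 [(-20, 8), (-10, 8), (0, 8), (10, 8), (20, 8), (30, 8)]
50 [(-20, 0), (-10, 0), (0, 0), (10, 8), (20, 8), (30, 8)]
70 [(-20, 0), (-10, 0), (0, 0), (10, 0), (20, 8), (30, 8)]
90 [(-20, 0), (-10, 0), (0, 0), (10, 0), (20, 0), (30, 0)]
```

```bash
sed -i 's/np.radians(40); ADV/np.radians(30); ADV/' h.py; python3 - <<'E'
from h import *
hand.gripper_close(30)
R=down(.15,.17); tip=lambda z: binp(-.120,0,z)-R.apply([0,0,.022])
robot.reach(tip(.12),E_(R)); robot.servo_line(tip(.05))
F0=monitor.state()["force"][2]
z=.046
robot.servo_line(tip(z),v=.05)
while z>.010:
    z-=.002; robot.servo_line(tip(z),v=.04); s=monitor.state(); f=s["force"][2]-F0; print(round(z,3),round(f,1),end=" | ")
    if f>18: break
robot.wait(.4); print(s["clock"],s["tool_pos"],(monitor.state()["force"][2]-F0))
fr=viewer.grab_frame("scene"); cv2.imwrite("pics/press.png",fr["color"][:,:,::-1])
robot.servo_line(tip(.13)); print(monitor.state()["clock"])
fr=viewer.grab_frame("scene"); a=fr["color"][120:360,230:550,::-1]
cv2.imwrite("pics/open.png",np.hstack([cv2.imread("pics/press.png")[120:360,230:550],a]))
E
```

```text
0.044 0.8 | 0.042 -0.3 | 0.04 -0.1 | 0.038 0.0 | 0.036 0.2 | 0.034 0.5 | 0.032 0.1 | 0.03 0.4 | 0.028 0.9 | 0.026 0.4 | 0.024 0.5 | 0.022 -0.6 | 0.02 1.0 | 0.018 1.6 | 0.016 1.1 | 0.014 0.4 | 0.012 4.4 | 0.01 4.1 | 8.0833 [ 0.43440306 -0.10334696  0.03188493] 4.35978508954476
9.4833
```

View pics/open.png

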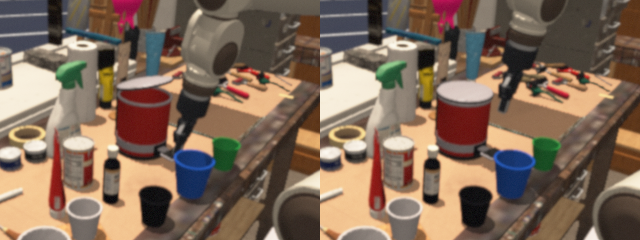

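The left half (pressing) shows the lid only slightly raised, and the right half shows it shut again, so the press was not deep enough. I'll zoom in on the fingertip near (410,268).

```bash
python3 - <<'E'
from h import *
a=cv2.imread("pics/press.png")[190:310,340:500]; 
fr=viewer.grab_frame("scene"); s=monitor.state(); print(s["opening"],s["tool_pos"])
R=down(.15,.17); t=binp(-.120,0,.010)-R.apply([0,0,.022])
print(proj(fr,[binp(-.115,0,.039),binp(-.136,.028,.039),binp(-.136,-.028,.039),binp(-.12,0,.01),t]).round(1)-[340,190])
cv2.imwrite("pics/press2.png",cv2.resize(a,None,fx=5,fy=5,interpolation=cv2.INTER_CUBIC))
E
```

```text
-0.00018428880981153414 [ 0.43374468 -0.10314597  0.15045539]
[[62.9 82.7]
 [61.8 89.3]
 [76.3 82.7]
 [63.2 93.3]
 [65.5 86.4]]
```

View pics/press2.png

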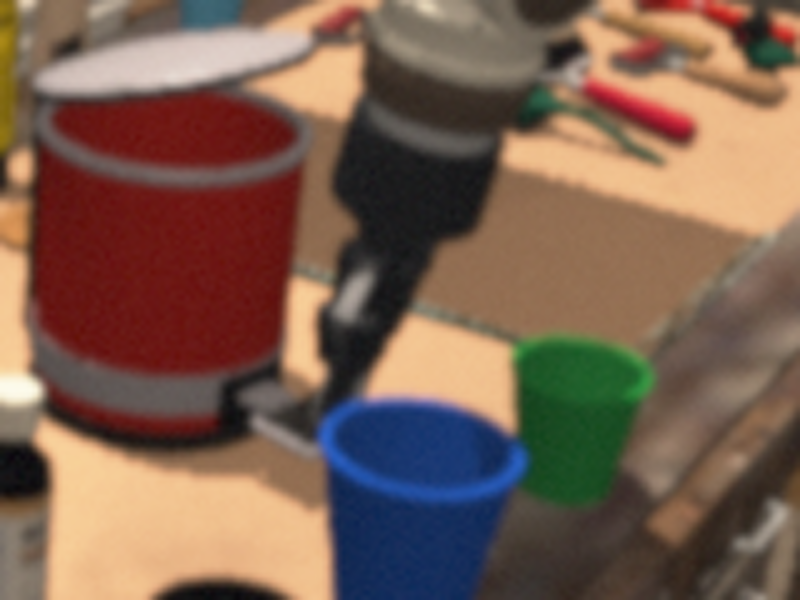

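The finger does sit on the tread: the lid is partly raised, and the visible fingertip at about (335,400) in the crop lines up with the tread. Contact simply came lower than expected, so I'll press deeper with a force guard.

```bash
python3 - <<'E'
from h import *
R=down(.15,.17); tip=lambda z: binp(-.117,0,z)-R.apply([0,0,.022])
robot.servo_line(tip(.05),v=.2)
F0=monitor.state()["force"]
robot.servo_line(tip(.018),v=.1)
z=.018
while z>-.014:
    z-=.002; robot.servo_line(tip(z),v=.04); s=monitor.state(); f=s["force"]-F0; print(round(z,3),f.round(1),(s["tool_pos"]-tip(z)).round(4)[2],end=" | ")
    if f[2]>22: break
robot.wait(.3); print(s["clock"],(monitor.state()["force"]-F0))
fr=viewer.grab_frame("scene"); a=fr["color"][120:360,230:550,::-1]
fr=viewer.grab_frame("top"); b=fr["color"][140:380,280:600,::-1]
cv2.imwrite("pics/open2.png",np.hstack([a,b]))
E
```

```text
0.016 [-1.6  0.4 -0.7] 0.0005 | 0.014 [0.2 0.4 0.1] -0.0 | 0.012 [-2.4  0.4  3.8] 0.0003 | 0.01 [-1.   0.6  3.3] 0.0002 | 0.008 [-0.8  0.8  3.4] 0.0 | 0.006 [-1.7  1.   3.7] -0.0 | 0.004 [-1.6  0.9  1.9] -0.0001 | 0.002 [-1.7  0.7  3.6] -0.0002 | 0.0 [-0.6  1.3 -0.5] -0.0002 | -0.002 [-0.5  0.4 -0.4] -0.0002 | -0.004 [-1.   1.9 -0.9] -0.0002 | -0.006 [-0.2  0.3  1.9] 0.0003 | -0.008 [-9.6  2.  19.4] 0.0019 | -0.01 [-21.4   4.9  38.3] 0.0036 | 14.1 [-20.51542496   4.0734542   37.9762796 ]
```

View pics/open2.png

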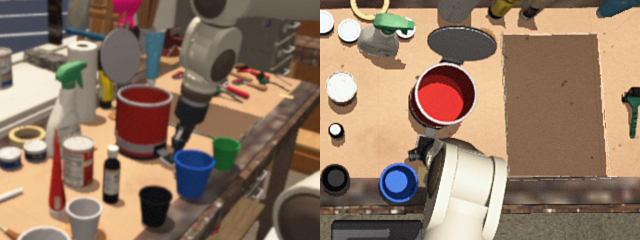

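The lid is fully open (disc upright at (120,50), red interior visible from the top) and the pedal is at its stop. The fingertip acted about 25 mm short of nominal, so I'll check the tool geometry visually before grasping.

```bash
python3 - <<'E'
from h import *
R=down(.15,.17); robot.servo_line(binp(-.117,0,.12)-R.apply([0,0,.022]),v=.25)
p,R=grasp_tcp(np.radians(-20),CUP)
q=p-R.apply([0,0,.09])+[0,0,.17]
robot.reach(q,E_(R)); o=[]
for k in range(2):
    fr=viewer.grab_frame("scene"); s=monitor.state(); print(s["opening"],(s["tool_pos"]-q).round(4),s["clock"],s["qpos"].round(2))
    im=fr["color"][:,:,::-1].copy(); Rr=Ro.from_euler("xyz",s["tcp_rot"])
    uv=proj(fr,[s["tool_pos"]+Rr.apply([0,0,a]) for a in(-.051,0,.022)]); print(uv.round(1))
    c=uv[1].astype(int); off=c-[50,50]
    cr=cv2.resize(im[off[1]:off[1]+100,off[0]:off[0]+100],(400,400),interpolation=cv2.INTER_CUBIC)
    for u,col in zip(uv,[(0,255,0),(0,0,255),(255,255,0)]): cv2.circle(cr,tuple(((u-off+.5)*4).astype(int)),4,col,1)
    o.append(cr)
    if k==0: hand.ungrasp()
cv2.imwrite("pics/tool.png",np.hstack(o))
E
```

```text
0.00014045380519396615 [ 0.0004 -0.0006 -0.0003] 17.0667 [ 1.23 -0.28 -0.37  1.5  -1.05  1.59]
[[357.8 252.8]
 [341.  256.2]
 [334.3 257.6]]
0.08560485860298496 [-0.  0. -0.] 17.9 [ 1.23 -0.28 -0.37  1.5  -1.05  1.59]
[[357.9 252.9]
 [341.  256.3]
 [334.3 257.6]]
```

View pics/tool.png

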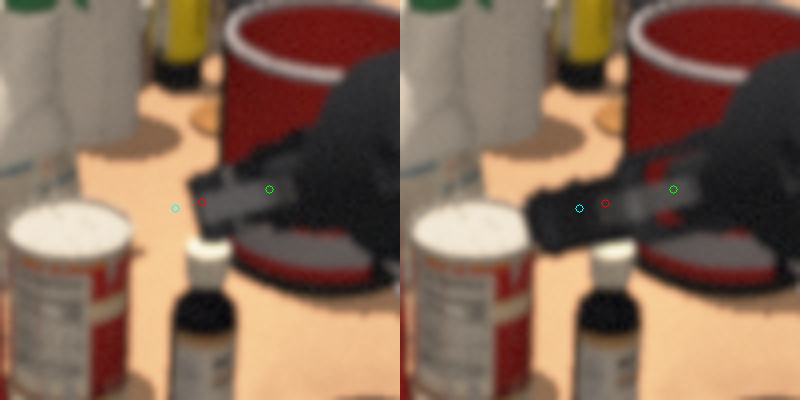

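```bash
python3 - <<'E'
from h import *
fr=viewer.grab_frame("scene"); s=monitor.state(); Rr=Ro.from_euler("xyz",s["tcp_rot"])
off=np.array([291,206])
for y in(-.057,-.043,.043,.057):
    for x in(-.011,.011):
        print(y,x,[((u-off+.5)*4).round().astype(int).tolist() for u in proj(fr,[s["tool_pos"]+Rr.apply([x,y,z]) for z in(-.02,-.01,0,.011,.022)])])
print("closed",[[((u-off+.5)*4).round().astype(int).tolist() for u in proj(fr,[s["tool_pos"]+Rr.apply([x,.0,z]) for z in(-.02,-.01,0,.011,.022)])] for x in(-.011,.011)])
w=viewer.grab_frame("wrist"); cv2.imwrite("pics/wrist.png",w["color"][:,:,::-1])
E
```

```text
-0.057 -0.011 [[332, 142], [319, 145], [305, 148], [291, 151], [277, 154]]
-0.057 0.011 [[345, 193], [331, 195], [318, 198], [304, 200], [289, 203]]
-0.043 -0.011 [[306, 149], [292, 152], [279, 155], [265, 158], [251, 161]]
-0.043 0.011 [[319, 200], [305, 203], [292, 205], [278, 208], [264, 210]]
0.043 -0.011 [[131, 195], [119, 198], [107, 201], [94, 204], [82, 206]]
0.043 0.011 [[145, 250], [132, 252], [120, 254], [108, 256], [95, 258]]
0.057 -0.011 [[100, 204], [89, 206], [77, 209], [65, 211], [52, 214]]
0.057 0.011 [[115, 259], [102, 260], [91, 262], [78, 264], [66, 266]]
closed [[[221, 171], [208, 174], [195, 177], [182, 180], [169, 183]], [[234, 224], [221, 227], [209, 229], [195, 231], [182, 234]]]
```

View pics/wrist.png

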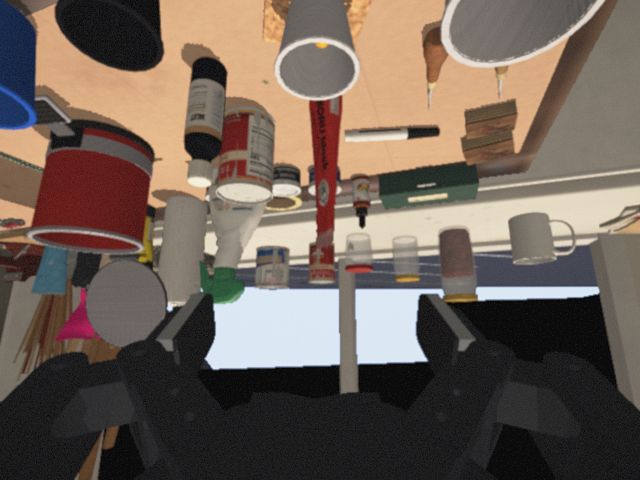

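Fingertips sit roughly 20 mm short of the stated position along the tool, and the touch test agrees. The wrist view shows the cup at (318,60) laterally centred between the fingers (about u=317). I'll shift the grasp by that amount and grasp with a force guard.

```bash
sed -i 's/ADV=.003 /ADV=.025 /' h.py; python3 - <<'E'
from h import *
p,R=grasp_tcp(np.radians(-20),CUP); d=R.apply([0,0,1])
print(solve_ik(p,E_(R)),solve_ik(p+[0,0,.2],E_(R)))
robot.servo_line(p-.09*d,E_(R),v=.2); F0=monitor.state()["force"]
robot.servo_line(p-.025*d,v=.12)
for a in(.02,.015,.01,.005,0):
    robot.servo_line(p-a*d,v=.06); f=monitor.state()["force"]-F0; print(a,f.round(1))
    if np.linalg.norm(f)>7: break
hand.gripper_close(40); s=monitor.state(); print(s["opening"],s["gripper_force"],s["force"]-F0,s["clock"])
robot.servo_line(s["tool_pos"]+[0,0,.03],v=.06); s=monitor.state(); print(s["opening"],s["gripper_force"],s["force"]-F0,s["clock"],a)
np.save("grasp.npy",np.r_[p-a*d])
o=[]
for n,P in(("scene",[*CUP,.08]),("top",[*CUP,.08])):
    fr=viewer.grab_frame(n); c=proj(fr,P)[0].astype(int)
    o.append(cv2.resize(fr["color"][c[1]-50:c[1]+50,c[0]-50:c[0]+50,::-1],(400,400),interpolation=cv2.INTER_CUBIC))
cv2.imwrite("pics/grasp.png",np.hstack(o))
E
```

```text
[ 0.99108784 -0.23597666 -0.80745325  0.62230759 -1.0030087   1.13172816] [ 0.99108784 -0.39469241 -0.52108295  1.06739363 -1.0030087   1.13172816]
0.02 [-0.6  0.7 -0.2]
0.015 [-1.2  0.2 -0.8]
0.01 [-0.6 -0.1 -0.7]
0.005 [-1.2  0.3 -0.6]
0 [-1.3  1.2 -0.2]
0.06375711272389384 42.53694099490531 [-2.53777564  0.51393549  2.48012105] 21.3333
0.06400378548437242 43.49441196536645 [-1.31629464  0.46241748 -2.15685566] 21.9917 0
```

View pics/grasp.png

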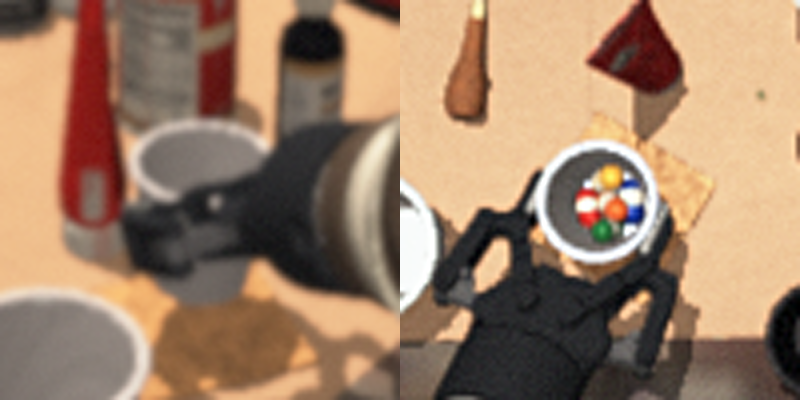

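The cup is held upright and clear of the coaster (rim around (600,200) in the right half) with all five ends inside. Next: carry it to the bin and pour.

```bash
cat >> h.py <<'E'
def pour(az,dip,g,P):
    R=down(np.radians(az),np.pi/2-np.radians(dip))*Ro.from_euler("z",g,degrees=True); return tcp_for_rim(P,R),E_(R)
E
python3 - <<'E'
from h import *
import warnings; warnings.simplefilter("ignore")
p=np.load("grasp.npy"); F0=monitor.state()["clock"]
W=[pour(30,30,0,binp(-.012,0,.31)),pour(30,20,0,binp(-.012,0,.30)),pour(30,8,0,binp(-.012,0,.28))]+[pour(30,8,g,binp(-.012,0,z)) for g,z in((40,.27),(75,.255),(105,.25),(135,.25),(172,.25))]
Q=[solve_ik(*w) for w in W]
for w,q in zip(W,Q): print(w[0].round(3),None if q is None else np.round(q,2))
if all(q is not None for q in Q):
    robot.servo_line(p+[0,0,.23],v=.3)
    robot.servo_line(*W[0],v=.25); print(monitor.state()["clock"],monitor.state()["qpos"].round(2))
    for w in W[1:]: robot.reach(*w); print(monitor.state()["clock"],monitor.state()["qpos"].round(2))
    robot.wait(.4); s=monitor.state(); print(s["opening"],s["gripper_force"],s["clock"])
    o=[]
    for n in("scene","top"):
        fr=viewer.grab_frame(n); c=proj(fr,binp(0,0,.2))[0].astype(int)
        o.append(cv2.resize(fr["color"][c[1]-70:c[1]+70,c[0]-70:c[0]+70,::-1],(400,400),interpolation=cv2.INTER_CUBIC))
    cv2.imwrite("pics/pour.png",np.hstack(o))
E
```

```text
[ 0.56  -0.118  0.276] [-0.62 -0.45 -0.52  0.88  0.91 -0.83]
[ 0.564 -0.115  0.27 ] [-0.65 -0.52 -0.7   0.58  1.05 -0.69]
[ 0.569 -0.112  0.256] [-0.67 -0.54 -0.95 -0.04  1.17 -0.34]
[ 0.564 -0.101  0.25 ] [-0.66 -0.57 -0.98 -0.05  1.16  0.37]
[ 0.562 -0.094  0.245] [-0.65 -0.59 -1.   -0.06  1.15  0.99]
[ 0.563 -0.094  0.25 ] [-0.65 -0.59 -0.99 -0.05  1.15  1.51]
[ 0.567 -0.098  0.259] [-0.65 -0.58 -0.97 -0.04  1.15  2.04]
[ 0.573 -0.107  0.265] [-0.66 -0.55 -0.94 -0.03  1.16  2.67]Traceback (most recent call last):
  File "<stdin>", line 9, in <module>
bench.MotionError: the arm cannot follow that straight line within its joint ranges
```

The straight carry isn't reachable. A pure base swing keeps the cup upright on the same wrist branch, so I'll pour from the +y side instead (azimuth about −60°, rolling the other way).

```bash
python3 - <<'E'
from h import *
import warnings; warnings.simplefilter("ignore")
s=monitor.state(); print(s["clock"],s["tool_pos"])
q=s["qpos"].copy(); q[0]-=np.radians(40)
robot.goto_joints(q); print(monitor.state()["clock"])
W=[pour(-60,30,0,binp(-.012,0,.32)),pour(-60,20,0,binp(-.012,0,.30)),pour(-60,5,0,binp(-.012,0,.28))]+[pour(-60,5,-g,binp(-.012,0,z)) for g,z in((40,.27),(75,.255),(105,.25),(135,.25),(172,.25))]
Q=[solve_ik(*w) for w in W]
for w,q in zip(W,Q): print(w[0].round(3),None if q is None else np.round(q,2))
if all(q is not None for q in Q) and all(abs(q[5])<3.1 and q[4]<0 for q in Q):
    for w in W: robot.reach(*w); print(monitor.state()["clock"],monitor.state()["qpos"].round(2))
    robot.wait(.4); s=monitor.state(); print(s["opening"],s["gripper_force"],s["clock"])
E
```

```text
22.9083 [0.46083734 0.25747272 0.26683719]
24.2333
[ 0.553 -0.144  0.286] [ 0.17 -0.39 -0.45  0.98 -0.95  0.94]
[ 0.555 -0.149  0.27 ] [ 0.21 -0.45 -0.63  0.68 -1.1   0.8 ]
[ 0.559 -0.155  0.257] [ 0.23 -0.46 -0.95 -0.2  -1.26  0.28]
[ 0.548 -0.161  0.252] [ 0.22 -0.5  -0.99 -0.21 -1.25 -0.43]
[ 0.543 -0.165  0.247] [ 0.21 -0.51 -1.01 -0.22 -1.25 -1.05]
[ 0.543 -0.166  0.252] [ 0.21 -0.52 -1.   -0.21 -1.24 -1.57]
[ 0.548 -0.164  0.261] [ 0.21 -0.51 -0.98 -0.19 -1.25 -2.09]
[ 0.558 -0.159  0.267] [ 0.22 -0.48 -0.95 -0.18 -1.25 -2.73]
24.5833 [ 0.17 -0.39 -0.45  0.98 -0.95  0.94]
24.975 [ 0.21 -0.45 -0.63  0.68 -1.1   0.81]
25.825 [ 0.23 -0.46 -0.95 -0.19 -1.26  0.28]
26.5417 [ 0.22 -0.5  -0.98 -0.21 -1.25 -0.43]
27.1833 [ 0.21 -0.51 -1.   -0.22 -1.25 -1.04]
27.75 [ 0.21 -0.52 -1.   -0.21 -1.24 -1.57]
28.3167 [ 0.21 -0.51 -0.98 -0.19 -1.25 -2.09]
28.975 [ 0.22 -0.48 -0.95 -0.18 -1.25 -2.73]
0.06397656031134565 43.798105384921655 29.375
```

```bash
python3 - <<'E'
from h import *
import warnings; warnings.simplefilter("ignore")
for w in [pour(-60,5,-100,binp(-.012,0,.26)),pour(-60,5,0,binp(-.012,0,.29)),pour(-60,30,0,binp(-.012,0,.33))]: robot.reach(*w)
q=monitor.state()["qpos"].copy(); q[0]+=np.radians(40); robot.goto_joints(q); s=monitor.state(); print(s["clock"],s["opening"],s["tool_pos"])
o=[]
fr=viewer.grab_frame("top")
for P in(binp(0,0,.04),s["tool_pos"]): 
    c=proj(fr,P)[0].astype(int); o.append(cv2.resize(fr["color"][c[1]-50:c[1]+50,c[0]-50:c[0]+50,::-1],(400,400),interpolation=cv2.INTER_CUBIC))
cv2.imwrite("pics/after.png",np.hstack(o))
E
```

```text
34.5583 0.06376505546940088 [0.51614329 0.24453472 0.29524227]
```

View pics/after.png

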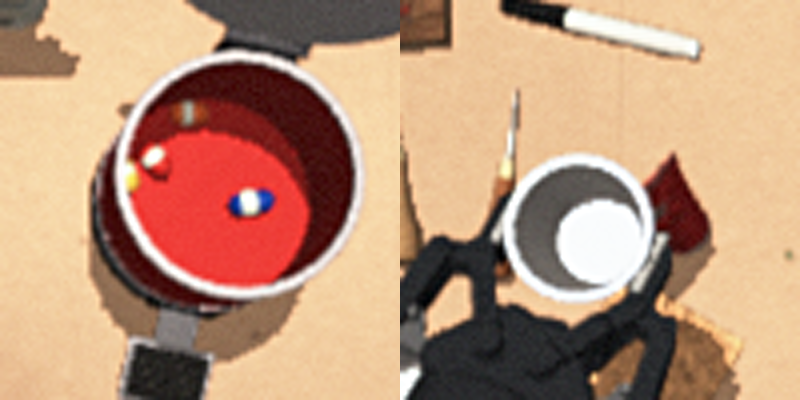

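The cup is empty. Red, blue, yellow and one stub in shadow are visible in the bin. I'll check numerically that none lies on the table, then put the cup back.

```bash
python3 - <<'E'
from h import *
p=np.load("grasp.npy"); _,R=grasp_tcp(np.radians(-20),CUP); d=R.apply([0,0,1])
T=p+np.r_[COA-CUP,0]
robot.servo_line(T+[0,0,.20],E_(R),v=.2); robot.servo_line(T+[0,0,.012],v=.2)
F0=monitor.state()["force"]
for a in(.006,.003,.0015,.0005,-.0005):
    robot.servo_line(T+[0,0,a],v=.03); f=monitor.state()["force"]-F0; print(a,f.round(1))
    if f[2]>4: break
hand.ungrasp(); robot.servo_line(T-d*.10,v=.12); robot.servo_line(T-d*.10+[0,0,.2],v=.25); s=monitor.state(); print(s["clock"])
fr=viewer.grab_frame("top"); im=fr["color"]; cv2.imwrite("pics/placed.png",im[:,:,::-1])
old=cv2.imread("pics/top0.png")[:,:,::-1]
hsv=cv2.cvtColor(im,cv2.COLOR_RGB2HSV); 
df=(np.abs(im.astype(int)-old).max(2)>60)&(hsv[...,1]>120)
n,l,st,c=cv2.connectedComponentsWithStats(df.astype(np.uint8))
for i in range(1,n):
    if st[i,4]>5: u,v=c[i].astype(int); print("chg",c[i].round(),st[i,4],im[v,u])
# cup rim: bright ring fit
g=im[255:315,210:270].astype(int); m=((g.min(2)>150)&(g.max(2)-g.min(2)<30)).astype(np.uint8)
cs=max(cv2.findContours(m,0,2)[0],key=cv2.contourArea); e=cv2.fitEllipse(cs); e0=np.array(e[0])+[210,255]; print(e,at_z(fr,e0,.073)[:2],COA)
E
```

```text
0.006 [-0.4  0.2 -0.4]
0.003 [-0.4  1.1  0.3]
0.0015 [-0.1  0.4 -0.5]
0.0005 [-0.9  1.8  0.5]
-0.0005 [-1.  -1.   5.9]
39.8833
chg [406. 233.] 2366 [239  64  59]
chg [184. 317.] 9 [13 16 13]
((29.478910446166992, 29.061054229736328), (28.810697555541992, 29.10053825378418), 29.653182983398438) [0.44500521 0.26435165] [0.44364233 0.2642317 ]
```

The cup is back within 2 mm of the coaster's centre and there are no stubs on the table. Last step: push the lid shut from behind.

```bash
python3 - <<'E'
from h import *
import warnings; warnings.simplefilter("ignore")
hand.gripper_close(30)
for tl in(.2,.35,.5):
    R=down(BY,tl); P=[binp(.10,0,.43),binp(.165,0,.40),binp(.165,0,.287),binp(.02,0,.287)]
    Q=[solve_ik(x,E_(R)) for x in P]; print(tl,[None if q is None else np.round(q,2) for q in Q])
    if all(q is not None for q in Q): break
else: raise SystemExit
q=monitor.state()["qpos"].copy(); print(monitor.state()["tool_pos"])
robot.servo_line(monitor.state()["tool_pos"]+[0,0,.12],v=.3)
robot.reach(P[0],E_(R)); F0=monitor.state()["force"]; print(monitor.state()["clock"],F0.round(1))
robot.servo_line(P[1],v=.15); robot.servo_line(P[2],v=.12); print((monitor.state()["force"]-F0).round(1))
for x in np.arange(.15,.015,-.015):
    robot.servo_line(binp(x,0,.287),v=.1); f=monitor.state()["force"]-F0; print(round(x,3),f.round(1))
    if np.linalg.norm(f)>25: break
robot.wait(.5); s=monitor.state(); print(s["clock"])
robot.servo_line(s["tool_pos"]+[0,0,.08],v=.2)
robot.servo_line(binp(-.12,0,.37),v=.25); robot.wait(.3)
fr=viewer.grab_frame("top"); im=fr["color"]; cv2.imwrite("pics/end.png",im[:,:,::-1])
old=cv2.imread("pics/top0.png")[:,:,::-1]
a=old[190:275,365:445].astype(int); b=im[190:275,365:445].astype(int); print("bin area diff frac",(np.abs(a-b).max(2)>50).mean(), "lid px",im[233,407],old[233,407],monitor.state()["clock"])
fr=viewer.grab_frame("scene"); old=cv2.imread("pics/scene0.png")[:,:,::-1].astype(int); print("scene diff",(np.abs(old-fr["color"])[200:275,345:402].max(2)>50).mean(), (np.abs(old-fr["color"])[150:202,290:345].max(2)>50).mean())
E
```

```text
0.2 [array([-0.23,  0.41,  0.97,  1.94,  0.  , -0.  ]), array([-0.23,  0.6 ,  1.2 ,  1.96,  0.  , -0.  ]), array([-0.23,  0.38,  0.62,  1.62,  0.  , -0.  ]), array([-0.23,  0.  ,  0.19,  1.56,  0.  , -0.  ])]
[0.38016745 0.28734626 0.28903134]
43.175 [ 0.6  0.6 -0.4]
[-0.3 -1.3  0.7]
0.15 [-0.  -1.4  0.5]
0.135 [-0.6  0.5  0.5]
0.12 [-0.5 -0.5  0.1]
0.105 [-0.3 -0.2  0.3]
0.09 [-0.7 -0.6  1.4]
0.075 [ 0.2 -0.5  1.2]
0.06 [-1.6  0.  -0.6]
0.045 [-0.7 -1.1  0.9]
0.03 [-0.5 -0.8  0.8]
0.015 [-0.5 -0.2  1. ]
48.3917
bin area diff frac 0.031911764705882355 lid px [236 230 226] [238 232 229] 49.9833
scene diff 0.0 0.0
```

The bin region in the scene view is identical to the start picture, so the lid is shut and the gripper is in free air. I'm handing in.

```bash
python3 -c "
from bench import robot
print(robot.job_done())"
```

```text
the job is handed in; nothing more can be done
None
```

I handed the job in at about 50 s: the cup came back from the pour empty and now stands upright on its coaster, the lid is shut and no pastel ends lie on the table, though I never saw the green end in the bin and no verdict came back.

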